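Pack sawn blanks in nested tins and close the parts box

TASK

Pack up the sawn steel blanks: pull the nested square tins apart and stand each one upright by itself, flat on the floor of the grey parts box, and put every round steel blank that is on the bench into the tins, no more than one to a tin (a tin may stay empty). When everything is in, lower the box's lid until it is fully closed, without slamming it, and leave the wrench and the oil can where they are.

Things in the scene. Friction and masses are not known exactly. Their poses are not given: they have to be found in the camera images.
- tin1_c (a point): Centre (half-way up) of the lowest of three like open steel tins, nested upright in one stack at the start (rims 28 mm apart). 55 mm tall, 64 mm square outside at the rim, tapering evenly to 50 mm at the foot, walls and floor 3.5 mm, 0.12 kg. x, y square to its sides, z up to its mouth. The oiled tapers wedge lightly: pulled straight up, a tin is clear after 30 mm.
- tin2_c (a point): Centre (half-way up) of the middle of three like open steel tins, nested upright in one stack at the start (rims 28 mm apart). 55 mm tall, 64 mm square outside at the rim, tapering evenly to 50 mm at the foot, walls and floor 3.5 mm, 0.12 kg. x, y square to its sides, z up to its mouth. The oiled tapers wedge lightly: pulled straight up, a tin is clear after 30 mm.
- tin3_c (a point): Centre (half-way up) of the top of three like open steel tins, nested upright in one stack at the start (rims 28 mm apart). 55 mm tall, 64 mm square outside at the rim, tapering evenly to 50 mm at the foot, walls and floor 3.5 mm, 0.12 kg. x, y square to its sides, z up to its mouth. The oiled tapers wedge lightly: pulled straight up, a tin is clear after 30 mm.
- blank1_c (a point): Centre (half-way up) of a round steel blank sawn from bar: solid cylinder, 30 mm diameter, 46 mm tall, 0.25 kg, dark steel, z along its axis. Stands on end on the bench at the start, beside the others. Two or three blanks are there in any one start; None for an absent one.
- blank2_c (a point): Centre (half-way up) of a round steel blank sawn from bar: solid cylinder, 30 mm diameter, 46 mm tall, 0.25 kg, dark steel, z along its axis. Stands on end on the bench at the start, beside the others. Two or three blanks are there in any one start; None for an absent one.
- blank3_c (a point): Centre (half-way up) of a round steel blank sawn from bar: solid cylinder, 30 mm diameter, 46 mm tall, 0.25 kg, dark steel, z along its axis. Stands on end on the bench at the start, beside the others. Two or three blanks are there in any one start; None for an absent one.
- box_floor (a point): Centre of the inner floor of the open grey steel parts box, which is fixed; floor 4 mm above the bench. Outside 123 mm along its x, 258 mm along its y, 66 mm tall, walls 4 mm (inside 115 x 250 mm, 62 mm deep: room for three tins in a row along y). Its x points away from the robot (turned up to 12 degrees) to the hinged side, z up.
- box_hinge (a point): Middle of the hinge line of the box's lid, on the far (+x) top rim of the box, 66 mm above the bench; same axes as the box, hinge line along y.
- lid_edge (a point): Middle of the lid's free edge, half-way through its thickness. The lid is a grey steel plate 138 mm from hinge to free edge, 258 mm wide along the hinge, 5 mm thick, no handle; when closed its free edge sticks out 15 mm over the box's front wall. Its outer face is the top face when closed, the far face when open.
- lid (a joint): Lid angle in rad: 0 closed flat on the box, about 1.57 straight up, stop at 2.2 leaning back away from the robot. The hinge is stiff (about 2.5 N at the free edge moves it) and the lid stays at whatever angle it is left. Starts at 1.8 to 2.1.
- wrench: Bystander: steel wrench lying on the bench beyond the work, origin underneath it.
- oil_can: Bystander: upright can, 60 mm diameter, 140 mm tall, origin under its foot.
Not all that is in view belongs to the job. Leave any blue, brown or red look-alike of the part that bears tin2_c alone.

How it is judged:
By the outcome, as a careful person would: the job done as asked, in the order asked, and still so for the second after the job is handed in, with the robot touching nothing.
Of blank1, blank2, blank3 only 2 to 3 are there at a start; the rules pass over those that are not, and their reading is None.
At some moment in a run one of blank1, blank2, blank3 may be knocked a few centimetres aside while the robot is not near it.
It also fails if it takes over 210 s, if anything falls off the work surface, if the arm or the gripper's body presses on something with over 40 N, if the wrist force passes 120 N, or if a joint passes its speed limit or range.

ROBOT

A 6-joint arm with a two-finger parallel gripper is mounted at the origin on the work surface. World frame = base frame: x ahead of the robot, y to its left, z up, the work surface at z = 0. Lengths are in m, angles in rad, forces in N, time in s.
With the tool pointing down it reaches from about 0.35 to 0.8 m from the base axis. Payload 7.3 kg.
Tool frame: the origin (TCP) lies at the very end of the fingers, on their centre line; the grasp point (between the pads) lies 19 mm behind it; z points along the fingers, y is the line along which they close (so a half turn about z gives the same grasp; the last joint's range is limited). The gripper opens to 85 mm and grips with 20 to 120 N. Pads are 22 mm wide; open, the fingers measure 114 mm over their backs; the gripper's body (76 mm by 85 mm) begins 54 mm behind the grasp point. The pads swing forward as they close: fully open they stand 13 mm farther back than shut.
Start: joints at [1.132, 0.342, 1.524, -0, 1.275, -0.146], TCP at [0.152, 0.503, 0.231] pointing down, gripper open.
Joint ranges: [-2.53, 2.53], [-0.77, 2.02], [0.04, 2.7], [-1, 4.14], [0.28, 2.66], [-3.11, 3.11]. Speed limits (rad/s): [2.57, 2.57, 3.14, 3.14, 3.14, 3.14].

INTERFACE

Orientations are given as a unit quaternion [x, y, z, w].
In Python, from cell import bot gives the robot as it stands. The module is installed in compiled form; this text tells all that it offers.
- The arm moves only by the tool servo_tool, never from a script. Its argument "steps" is a list that holds one entry, the list of rows, each a list of 5 numbers: the closure, from -1 (fully open) to 1 (shut), then the shift along the tool's x, y, z in units of 0.075 m (1.0 is 0.075 m), then the turn about the tool's z in units of 2 pi rad (1.0 is 2 pi rad). In form: [[[fingers, x, y, z, turn], ...]]. A call has 1 to 20 rows; each row shifts and turns the commanded pose from where the row before left it, along the tool's axes as they then stand; what a row does not reach is not made up. A row lasts 1/10 s, in which the tool goes at most 50 mm and 8.59 degrees, less where a joint would pass 70% of its speed; a pose out of reach is approached as far as the arm can. A call with a number of a shift or a turn outside -1 to 1 is refused whole. A call with a gripper value outside its range is refused whole. The fingers move at their own pace and stop on an object; the grip force is fixed at half the most. Time passes only in rows, so rows that do not move let the fingers close. It gives the time, the measured TCP pose, the force, the opening and the grip force at its end, in the units of the state.
- bot.read_state(): the state, without advancing time (a new reading comes with each control period).
- bot.grab_frame(name): name is "side" or "top" or "wrist"; returns the picture (420x560x3 uint8, red, green, blue); there is no depth.
- bot.camera_info(name): a dict with "fx", "fy", "cx", "cy" (pixels), "rvec" (rotation vector, rad) and "tvec" (3), from world to camera coordinates, as OpenCV has them; the wrist camera has in their place "T_tool_cam" (4x4, takes a point from camera to tool coordinates, whose origin is the TCP and whose axes are the flange's). Camera axes: x right, y down, z forward; pixel columns grow to the right and rows downward; lengths in m; the calibration is good to about 2 mm. A picture is of the moment at which its call begins: read the wrist's pose just before it. camera_info takes no time and is no camera call.
- bot.hand_in(): hands the job in; it is judged then, once.
The state is a dict: "time": time; "qpos": joint angles; "joint_vel": joint speeds; "effort": joint torques, N m; "tcp_pos": TCP position; "tcp_rot": TCP orientation; "force": force on the tool from outside, world axes, zero at the start; "ft_torque": the same for the moment, N m; "opening": finger opening in m; "gripper_force": force on a finger pad.
Only numpy, scipy, OpenCV 4.12 (cv2) and the standard library are available. Lean on these libraries where they do the work, as an engineer would, in place of code of your own. Each camera call takes 0.05 s, during which the arm holds its last target. There are 200 camera calls.

## Working session

There is one attempt and no reset: what is moved stays moved. The work goes in short steps, Python scripts to look and compute and a tool call to move; the robot and the scene stay as the last step left them, time stands still between calls to the robot, and variables do not carry over. Pictures are saved under pics/ and viewed, at most 14 in all, crops included, and the job is handed in when it is done.

Besides the shell and the picture viewer there is one more tool, called after "Emit:" by a JSON object that holds its "fn" and its "kwargs". servo_tool: Moves the arm, as the interface text tells. Its arguments: {"type":"object","properties":{"steps":{"type":"array"}},"required":["steps"]}

```bash
mkdir -p pics; ls; python3 - <<'E'
from cell import bot
import cv2
s=bot.read_state(); print({k:s[k] for k in('time','tcp_pos','tcp_rot','opening','force')})
for n in('side','top','wrist'):
    cv2.imwrite(f'pics/{n}0.png',bot.grab_frame(n)[:,:,::-1]); print(n,bot.camera_info(n))
E
```

```text
pics
{'time': 0.0, 'tcp_pos': array([0.15135202, 0.50228721, 0.23060793]), 'tcp_rot': array([ 1.45887894e-01,  9.89300818e-01, -7.51697294e-04, -2.23232988e-04]), 'opening': 0.08562217343176358, 'force': array([ 0.28968615,  0.30521813, -0.18101874])}
side {'fx': 451.32211461930694, 'fy': 451.32211461930694, 'cx': 280.8980891219258, 'cy': 212.50768753298667, 'rvec': array([ 2.06036918, -0.68024845,  0.3558505 ]), 'tvec': array([-0.3570249 ,  0.23637276,  0.80127579])}
top {'fx': 541.5095066707659, 'fy': 541.5095066707659, 'cx': 272.73700285794837, 'cy': 209.8016657806576, 'rvec': array([ 2.11702957, -2.1315908 ,  0.17892283]), 'tvec': array([0.0770584 , 0.46574036, 1.32680648])}
wrist {'fx': 302.1169715476988, 'fy': 302.1169715476988, 'cx': 274.92255053478436, 'cy': 214.9000411513034, 'T_tool_cam': array([[ 6.88365010e-04, -9.60937960e-01, -2.76763008e-01,
         7.08580977e-02],
       [ 9.99999462e-01,  4.46599130e-04,  9.36579581e-04,
         8.61903083e-04],
       [-7.76392754e-04, -2.76763503e-01,  9.60937751e-01,
        -1.43768622e-01],
       [ 0.00000000e+00,  0.00000000e+00,  0.00000000e+00,
         1.00000000e+00]])}
```

View pics/top0.png

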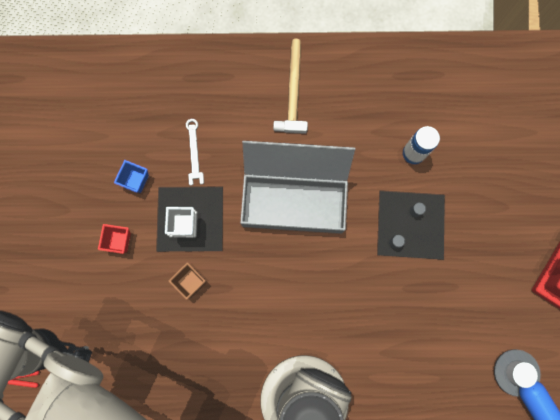

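View pics/side0.png

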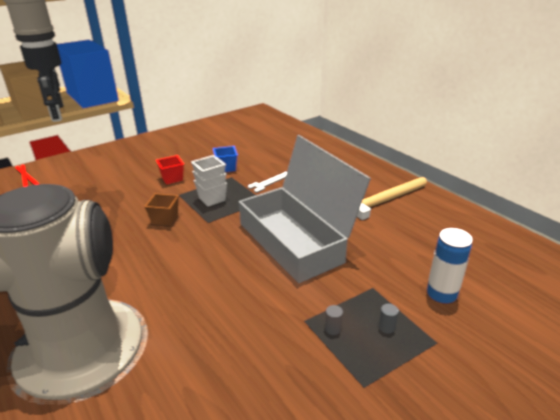

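```bash
cat > h.py <<'E'
import cv2,numpy as np
from cell import bot
from scipy.spatial.transform import Rotation as R
def cam(n):
    c=bot.camera_info(n); K=np.array([[c['fx'],0,c['cx']],[0,c['fy'],c['cy']],[0,0,1]])
    if n=='wrist':
        s=bot.read_state(); T=np.eye(4); T[:3,:3]=R.from_quat(s['tcp_rot']).as_matrix(); T[:3,3]=s['tcp_pos']
        W=np.linalg.inv(T@c['T_tool_cam']); return K,W[:3,:3],W[:3,3]
    return K,R.from_rotvec(c['rvec']).as_matrix(),np.array(c['tvec'])
def ray(n,px,z,c=None):
    K,Rm,t=c or cam(n); px=np.atleast_2d(px).astype(float)
    d=(np.linalg.inv(K)@np.c_[px,np.ones(len(px))].T).T@Rm; o=-Rm.T@t
    return o+d*((z-o[2])/d[:,2])[:,None]
def proj(n,P,c=None):
    K,Rm,t=c or cam(n); p=(K@(Rm@np.atleast_2d(P).T+t[:,None])).T; return p[:,:2]/p[:,2:]
def snap(n,name):
    c=cam(n); im=bot.grab_frame(n)[:,:,::-1].copy(); cv2.imwrite(f'pics/{name}.png',im); return im,c
E
python3 - <<'E'
from h import *
im=cv2.imread('pics/top0.png')
cr=im[120:300,90:460]
cv2.imwrite('pics/c1.png',cv2.resize(cr[40:180,:370],None,fx=2.1,fy=2.1,interpolation=cv2.INTER_CUBIC))
g=cv2.cvtColor(im,cv2.COLOR_BGR2HSV)
m=((g[:,:,2]>140)&(g[:,:,1]<60)).astype(np.uint8); m[:, :160]=0;m[:,225:]=0;m[:200]=0;m[255:]=0
c=max(cv2.findContours(m,0,2)[0],key=cv2.contourArea); r=cv2.minAreaRect(c); print('tin',r)
q=ray('top',cv2.boxPoints(r),.111); print(q,q.mean(0),np.linalg.norm(q-np.roll(q,1,0),axis=1))
for x,y in[(419,210),(398,242)]: print(ray('top',(x,y),.046))
E
```

```text
tin ((180.5, 221.5), (29.0, 31.0), 90.0)
[[0.4627013  0.33228205 0.111     ]
 [0.46211843 0.25762956 0.111     ]
 [0.39191067 0.25629069 0.111     ]
 [0.39244758 0.33023044 0.111     ]] [0.42729449 0.29410819 0.111     ] [0.07028367 0.07465477 0.07022052 0.0739417 ]
[[ 0.46214886 -0.29366187  0.046     ]]
[[ 0.38173037 -0.23724646  0.046     ]]
```

View pics/c1.png

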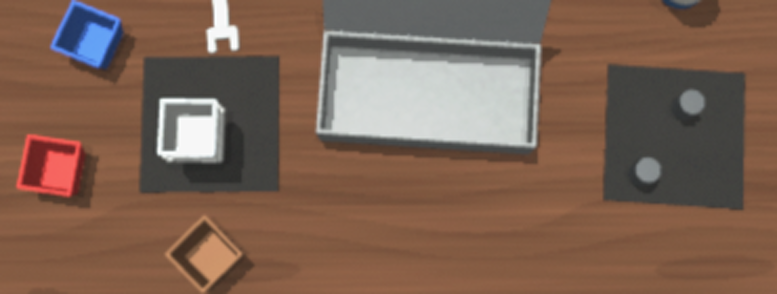

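Top view candidates for the tin stack: grey stack (180,221) — chosen (three pale steel rims on the mat); blue (132,177), red (115,240), brown (188,282) are look-alikes. The crop confirms the grey stack, the box rim, and two blanks at (419,208) and (398,241).

```bash
python3 - <<'E'
from h import *
q=ray('top',[(241.4,224.8),(345.2,230.5),(347.1,179),(244.3,175.2)],.066); print(q.round(4),q.mean(0),np.linalg.norm(q-np.roll(q,1,0),axis=1))
d=q[0]-q[1]+q[3]-q[2]; print('box y dir yaw',np.degrees(np.arctan2(-d[0],d[1])))
print(ray('top',[(179.4,221.3),(165.2,206.7),(193.5,236)],.111))
s=bot.read_state(); print(R.from_quat(s['tcp_rot']).as_matrix().round(3))
E
```

```text
[[ 0.4249  0.1513  0.066 ]
 [ 0.4088 -0.1044  0.066 ]
 [ 0.5388 -0.113   0.066 ]
 [ 0.5508  0.1446  0.066 ]] [0.48081098 0.01960223 0.066     ] [0.12609541 0.25625529 0.13034667 0.25786849]
box y dir yaw -3.1270657323107076
[[0.42763045 0.29674156 0.111     ]
 [0.46343137 0.33182153 0.111     ]
 [0.39195395 0.26225042 0.111     ]]
[[-0.957  0.289 -0.   ]
 [ 0.289  0.957 -0.001]
 [ 0.    -0.001 -1.   ]]
```

Emit:
{"fn": "servo_tool", "kwargs": {"steps": [[[-1, 0, 0, 0, 0.0226], [-1, 0, 0, 0, 0.0226], [-1, 0, 0, 0, 0.0226], [-1, 0, 0, 0, 0.0226], [-1, 0, 0, 0, 0.0226], [-1, 0, 0, 0, 0.0226], [-1, 0, 0, 0, 0.0226], [-1, 0, 0, 0, 0.0226], [-1, 0, 0, 0, 0.0226], [-1, -0.274, 0.369, -0.03, 0], [-1, -0.274, 0.369, -0.03, 0], [-1, -0.274, 0.369, -0.03, 0], [-1, -0.274, 0.369, -0.03, 0], [-1, -0.274, 0.369, -0.03, 0], [-1, -0.274, 0.369, -0.03, 0], [-1, -0.274, 0.369, -0.03, 0], [-1, -0.274, 0.369, -0.03, 0], [-1, -0.274, 0.369, -0.03, 0], [-1, -0.274, 0.369, -0.03, 0]]]}}

```text
time: 2.05
tcp_pos: [0.4292, 0.2961, 0.2537]
tcp_rot: [0.707, 0.707, -0.0, -0.0]
force: [0.5, 0.5, -0.4]
opening: 0.0851
gripper_force: 0.0
```

```bash
python3 - <<'E'
from h import *
im,c=snap('wrist','w1'); s=bot.read_state(); print(s['tcp_pos'],R.from_quat(s['tcp_rot']).as_matrix().round(3)[:,1])
E
```

```text
[0.43318472 0.29340459 0.25386736] [ 1.    -0.003  0.003]
```

View pics/w1.png

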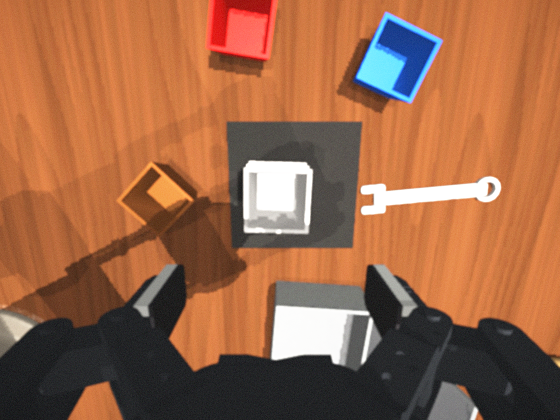

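```bash
python3 - <<'E'
from h import *
im=cv2.imread('pics/w1.png'); c=cam('wrist')
g=cv2.cvtColor(im,cv2.COLOR_BGR2HSV); m=((g[:,:,2]>105)&(g[:,:,1]<60)).astype(np.uint8)
m[:,:232]=0;m[:,350:]=0;m[:130]=0;m[245:]=0
k=max(cv2.findContours(m,0,2)[0],key=cv2.contourArea); r=cv2.minAreaRect(k); print(r)
q=ray('wrist',cv2.boxPoints(r),.111,c); print(q.round(4),q.mean(0),np.linalg.norm(q-np.roll(q,1,0),axis=1))
cv2.imwrite('pics/w1c.png',cv2.resize(im[130:260,225:365],None,fx=5,fy=4.5,interpolation=cv2.INTER_CUBIC))
E
```

```text
((277.24444580078125, 197.2012481689453), (70.13961029052734, 73.63826751708984), 1.5911402702331543)
[[0.3994 0.2632 0.111 ]
 [0.4037 0.3363 0.111 ]
 [0.4695 0.3343 0.111 ]
 [0.4699 0.2609 0.111 ]] [0.43563857 0.29868749 0.111     ] [0.07054206 0.07319181 0.06581988 0.07339736]
```

View pics/w1c.png

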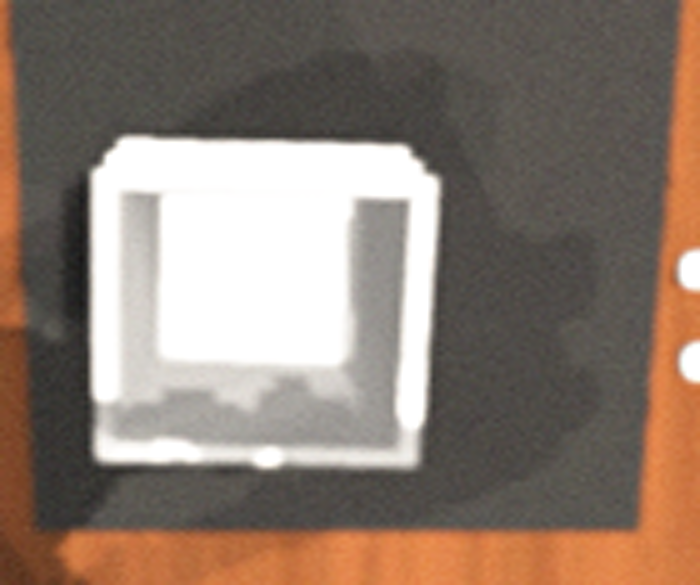

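```bash
python3 - <<'E'
from h import *
q=ray('wrist',[(243,168.2),(313,168.9),(308.6,233.8),(244,233.3)],.111); print(q.round(4),q.mean(0),np.linalg.norm(q-np.roll(q,1,0),axis=1))
s=bot.read_state(); print(s['tcp_pos'])
E
```

```text
[[0.4033 0.3281 0.111 ]
 [0.4694 0.3273 0.111 ]
 [0.4672 0.2622 0.111 ]
 [0.4022 0.2629 0.111 ]] [0.43553288 0.29511903 0.111     ] [0.06517005 0.06617908 0.06511527 0.06493782]
[0.43318472 0.29340459 0.25386736]
```

Emit:
{"fn": "servo_tool", "kwargs": {"steps": [[[-1, 0.02, 0.03, 0.1, 0], [-1, 0, 0, 0.2, 0], [-1, 0, 0, 0.25, 0], [-1, 0, 0, 0.25, 0], [-1, 0, 0, 0.25, 0], [-1, 0, 0, 0.25, 0], [-1, 0, 0, 0.25, 0], [-1, 0, 0, 0.25, 0], [-1, 0, 0, 0.25, 0], [-1, 0, 0, 0.15, 0], [-1, 0, 0, 0.05, 0], [-1, 0, 0, 0, 0], [-1, 0, 0, 0, 0], [1, 0, 0, 0, 0], [1, 0, 0, 0, 0], [1, 0, 0, 0, 0], [1, 0, 0, 0, 0], [1, 0, 0, 0, 0], [1, 0, 0, 0, 0], [1, 0, 0, 0, 0]]]}}

```text
time: 4.1
tcp_pos: [0.431, 0.2989, 0.0861]
tcp_rot: [0.707, 0.707, 0.001, 0.0]
force: [-1.5, -0.0, 5.7]
opening: 0.0616
gripper_force: 64.2
```

```bash
python3 - <<'E'
from h import *
im,c=snap('side','s1'); cv2.imwrite('pics/s1c.png',cv2.resize(im[60:240,120:320],None,fx=3.3,fy=3.3,interpolation=cv2.INTER_CUBIC))
E
```

```text
(no output)
```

View pics/s1c.png

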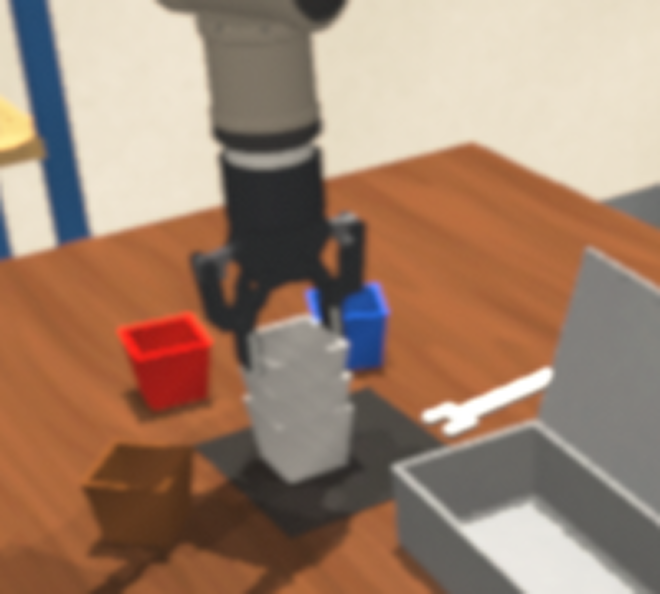

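Side crop: fingers hold only the top tin (fingertips at about (245,365) crop, above the middle rim).

Emit:
{"fn": "servo_tool", "kwargs": {"steps": [[[1, 0, 0, -0.05, 0], [1, 0, 0, -0.05, 0], [1, 0, 0, -0.05, 0], [1, 0, 0, -0.05, 0], [1, 0, 0, -0.05, 0], [1, 0, 0, -0.05, 0], [1, 0, 0, -0.05, 0], [1, 0, 0, -0.05, 0], [1, 0, 0, -0.05, 0], [1, 0, 0, -0.05, 0], [1, 0, 0, -0.15, 0], [1, 0, 0, -0.15, 0], [1, 0, 0, -0.15, 0], [1, 0, 0, -0.15, 0], [1, 0, 0, 0, 0]]]}}

```text
time: 5.65
tcp_pos: [0.4315, 0.2992, 0.1697]
tcp_rot: [0.707, 0.707, 0.002, 0.001]
force: [-0.6, 0.7, -1.9]
opening: 0.0613
gripper_force: 65.3
```

```bash
python3 - <<'E'
from h import *
a,_=snap('side','s2'); b,_=snap('wrist','w2'); print(bot.read_state()['tcp_pos'])
cv2.imwrite('pics/s2c.png',np.hstack([cv2.resize(a[40:240,120:320],(400,400)),cv2.resize(b[100:350,150:400],(400,400))]))
E
```

```text
[0.43053515 0.29870455 0.16783354]
```

View pics/s2c.png

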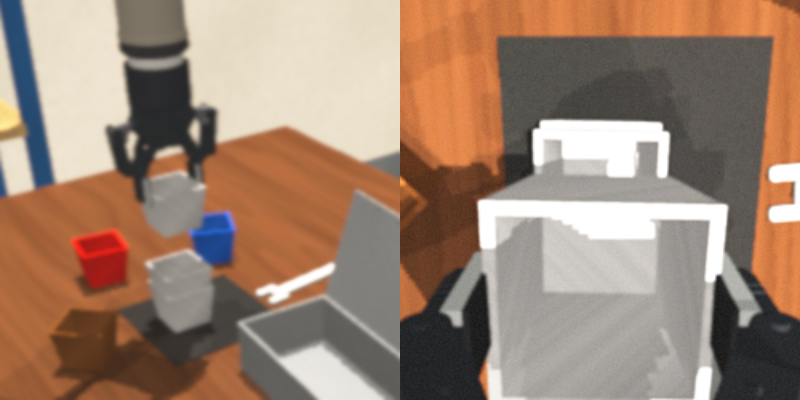

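Emit:
{"fn": "servo_tool", "kwargs": {"steps": [[[1, -0.2, 0.05, -0.1, 0], [1, -0.4, 0.05, -0.1, 0], [1, -0.4, 0.05, -0.1, 0], [1, -0.4, 0.05, -0.1, 0], [1, -0.4, 0.05, 0, 0], [1, -0.4, 0.05, 0, 0], [1, -0.4, 0.05, 0, 0], [1, -0.4, 0.05, 0, 0], [1, -0.4, 0.05, 0, 0], [1, -0.4, 0.05, 0, 0], [1, -0.4, 0.05, 0, 0], [1, -0.4, 0.05, 0, 0], [1, -0.2, 0, 0, 0], [1, 0, 0, 0, 0.0086], [1, 0, 0, 0, 0]]]}}

```text
time: 7.25
tcp_pos: [0.475, -0.0625, 0.1973]
tcp_rot: [0.727, 0.687, -0.0, -0.0]
force: [-0.5, 0.5, -1.4]
opening: 0.0618
gripper_force: 65.3
```

```bash
python3 - <<'E'
from h import *
im,c=snap('wrist','w3'); 
P=[(bot.read_state()['tcp_pos']) for _ in range(1)]; print(P)
cv2.imwrite('pics/w3b.png',cv2.resize(im,(800,600)))
E
```

```text
[array([ 0.47504748, -0.06197614,  0.19736447])]
```

View pics/w3b.png

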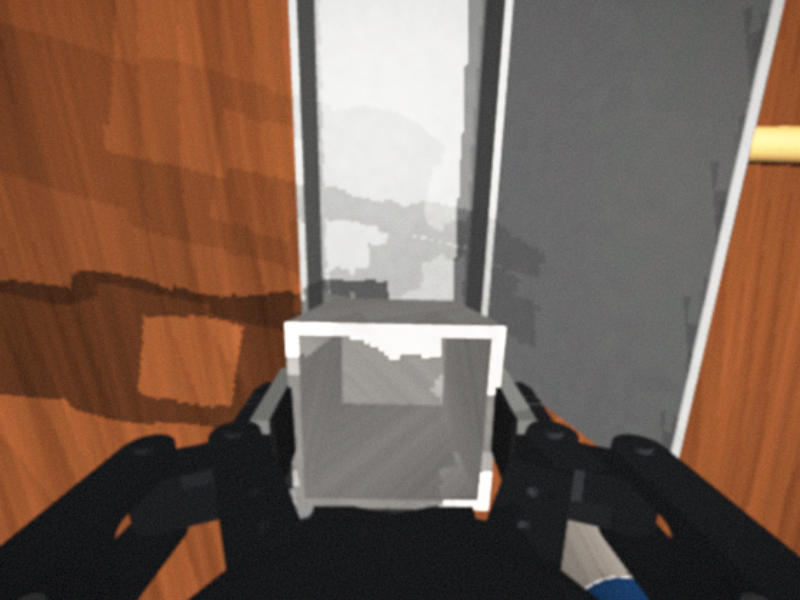

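```bash
python3 - <<'E'
from h import *
im=cv2.imread('pics/w3.png'); g=cv2.cvtColor(im,cv2.COLOR_BGR2GRAY).astype(int)
for y in(10,60,100,150,190):
    r=g[y]; w=np.where(r>185)[0]; l=w[(w>195)&(w<225)]; e=w[(w>335)&(w<365)]
    px=[(l.min(),y),(l.max()+1,y),(e.min(),y),(e.max()+1,y)]
    q=ray('wrist',px,.066); print(y,[p[0] for p in px],q[:,:2].round(4).tolist())
s=bot.read_state();Rm=R.from_quat(s['tcp_rot']).as_matrix();print(np.degrees(np.arctan2(Rm[1,1],Rm[0,1])))
E
```

```text
10 [np.int64(202), np.int64(225), np.int64(353), np.int64(358)] [[0.4255, 0.1022], [0.4437, 0.1012], [0.5451, 0.0958], [0.549, 0.0956]]
60 [np.int64(204), np.int64(225), np.int64(349), np.int64(355)] [[0.4228, 0.0663], [0.4402, 0.0654], [0.5424, 0.0599], [0.5474, 0.0597]]
100 [np.int64(206), np.int64(225), np.int64(346), np.int64(351)] [[0.4209, 0.0354], [0.4371, 0.0345], [0.5403, 0.029], [0.5446, 0.0288]]
150 [np.int64(209), np.int64(212), np.int64(342), np.int64(347)] [[0.4187, -0.0064], [0.4214, -0.0065], [0.5372, -0.0127], [0.5417, -0.013]]
190 [np.int64(210), np.int64(215), np.int64(340), np.int64(343)] [[0.4155, -0.0426], [0.4201, -0.0428], [0.5357, -0.049], [0.5384, -0.0491]]
-3.092605181503843
```

Emit:
{"fn": "servo_tool", "kwargs": {"steps": [[[1, 0.02, 0.02, 0.15, 0.002], [1, 0, 0, 0.25, 0], [1, 0, 0, 0.25, 0], [1, 0, 0, 0.25, 0], [1, 0, 0, 0.25, 0], [1, 0, 0, 0.25, 0], [1, 0, 0, 0.2, 0], [1, 0, 0, 0.2, 0], [1, 0, 0, 0.15, 0], [1, 0, 0, 0.1, 0], [1, 0, 0, 0.06, 0], [1, 0, 0, 0.04, 0], [1, 0, 0, 0, 0]]]}}

```text
time: 8.6
tcp_pos: [0.4772, -0.0599, 0.0363]
tcp_rot: [0.73, 0.683, 0.0, 0.0]
force: [0.2, 1.0, -1.2]
opening: 0.0615
gripper_force: 65.3
```

Emit:
{"fn": "servo_tool", "kwargs": {"steps": [[[1, 0, 0, 0.02, 0], [1, 0, 0, 0, 0], [-0.65, 0, 0, 0, 0], [-0.65, 0, 0, 0, 0], [-0.65, 0, 0, 0, 0], [-0.65, 0, 0, 0, 0], [-0.65, 0, 0, -0.05, 0], [-0.65, 0, 0, -0.1, 0], [-0.65, 0, 0, -0.2, 0], [-0.65, 0, 0, -0.3, 0], [-1, 0, 0, -0.4, 0], [-1, 0, 0, -0.4, 0], [-1, 0, 0, -0.4, 0], [-1, 0, 0, -0.3, 0], [-1, 0, 0, 0, 0]]]}}

```text
time: 10.1
tcp_pos: [0.4788, -0.0603, 0.1997]
tcp_rot: [0.73, 0.683, 0.002, 0.003]
force: [0.7, -0.1, -0.0]
opening: 0.0856
gripper_force: 0.0
```

Emit:
{"fn": "servo_tool", "kwargs": {"steps": [[[-1, 0.2, 0, 0, -0.0053], [-1, 0.4, -0.05, 0, -0.0053], [-1, 0.4, -0.05, 0, 0], [-1, 0.4, -0.05, 0, 0], [-1, 0.4, -0.05, 0, 0], [-1, 0.4, -0.05, 0, 0], [-1, 0.4, -0.05, 0, 0], [-1, 0.4, -0.05, 0, 0], [-1, 0.4, -0.05, 0, 0], [-1, 0.4, -0.05, 0, 0], [-1, 0.4, -0.05, 0, 0], [-1, 0.4, -0.06, 0, 0], [-1, 0.17, -0.03, 0, 0], [-1, 0, 0, 0, 0], [-1, 0, 0, 0, 0]]]}}

```text
time: 11.6
tcp_pos: [0.4347, 0.2971, 0.1956]
tcp_rot: [0.707, 0.707, -0.001, 0.0]
force: [-0.6, -1.3, 0.4]
opening: 0.0855
gripper_force: 0.0
```

```bash
python3 - <<'E'
from h import *
im,c=snap('wrist','w4'); a,_=snap('top','t4'); print(bot.read_state()['tcp_pos'])
cv2.imwrite('pics/w4b.png',np.hstack([cv2.resize(im[100:300,175:375],(400,400),interpolation=2),cv2.resize(a[150:250,160:360][:, 60:160+40],(400,400))]))
E
```

```text
[0.43504676 0.29672656 0.19590681]
```

View pics/w4b.png

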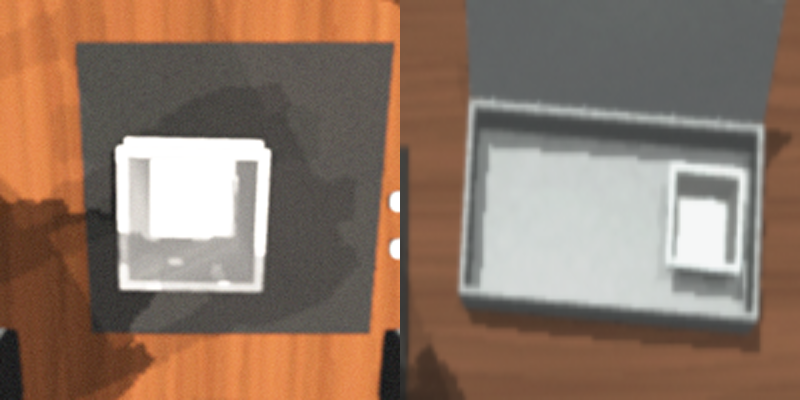

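```bash
python3 - <<'E'
from h import *
q=ray('wrist',[(232.5,175),(310.5,175),(306.5,245.5),(235,245.5)],.083); print(q.round(4),q.mean(0),bot.read_state()['tcp_pos'])
im=cv2.imread('pics/t4.png'); K=None
q=ray('top',[(160+60+x/400*140,150+y/4) for x,y in[(668,164),(746,174),(740,274),(664,266)] for x in [x-400]],.059); print(q.round(4),q.mean(0))
E
```

```text
[[0.3987 0.3296 0.083 ]
 [0.4651 0.3295 0.083 ]
 [0.4635 0.2652 0.083 ]
 [0.3984 0.2652 0.083 ]] [0.43142365 0.29737779 0.083     ] [0.43504676 0.29672656 0.19590681]
[[ 0.5103 -0.0296  0.059 ]
 [ 0.5033 -0.0978  0.059 ]
 [ 0.4399 -0.0908  0.059 ]
 [ 0.4455 -0.0249  0.059 ]] [ 0.47476284 -0.06077417  0.059     ]
```

Emit:
{"fn": "servo_tool", "kwargs": {"steps": [[[-1, 0.01, -0.04, 0.1, 0], [-1, 0, 0, 0.25, 0], [-1, 0, 0, 0.25, 0], [-1, 0, 0, 0.25, 0], [-1, 0, 0, 0.25, 0], [-1, 0, 0, 0.25, 0], [-1, 0, 0, 0.25, 0], [-1, 0, 0, 0.15, 0], [-1, 0, 0, 0.1, 0], [-1, 0, 0, 0, 0], [-1, 0, 0, 0, 0], [1, 0, 0, 0, 0], [1, 0, 0, 0, 0], [1, 0, 0, 0, 0], [1, 0, 0, 0, 0], [1, 0, 0, 0, 0], [1, 0, 0, 0, 0]]]}}

```text
time: 13.4
tcp_pos: [0.4322, 0.2989, 0.0584]
tcp_rot: [0.707, 0.707, 0.001, 0.0]
force: [-0.9, -1.1, 5.5]
opening: 0.0611
gripper_force: 64.0
```

Emit:
{"fn": "servo_tool", "kwargs": {"steps": [[[1, 0, 0, -0.05, 0], [1, 0, 0, -0.05, 0], [1, 0, 0, -0.05, 0], [1, 0, 0, -0.05, 0], [1, 0, 0, -0.05, 0], [1, 0, 0, -0.05, 0], [1, 0, 0, -0.05, 0], [1, 0, 0, -0.05, 0], [1, 0, 0, -0.05, 0], [1, 0, 0, -0.05, 0], [1, 0, 0, -0.2, 0], [1, 0, 0, -0.3, 0], [1, 0, 0, -0.4, 0], [1, 0, 0, -0.4, 0], [1, 0, 0, 0, 0]]]}}

```text
time: 14.9
tcp_pos: [0.4338, 0.2997, 0.1966]
tcp_rot: [0.707, 0.707, 0.004, 0.001]
force: [0.1, 0.1, -1.5]
opening: 0.0619
gripper_force: 65.5
```

```bash
python3 - <<'E'
from h import *
a,_=snap('side','s5'); b,_=snap('top','t5'); print(bot.read_state()['tcp_pos'])
cv2.imwrite('pics/s5c.png',np.hstack([cv2.resize(a[40:240,120:320],(400,400)),cv2.resize(b[160:280,370:490],(400,400))]))
E
```

```text
[0.43181902 0.2987005  0.19259293]
```

View pics/s5c.png

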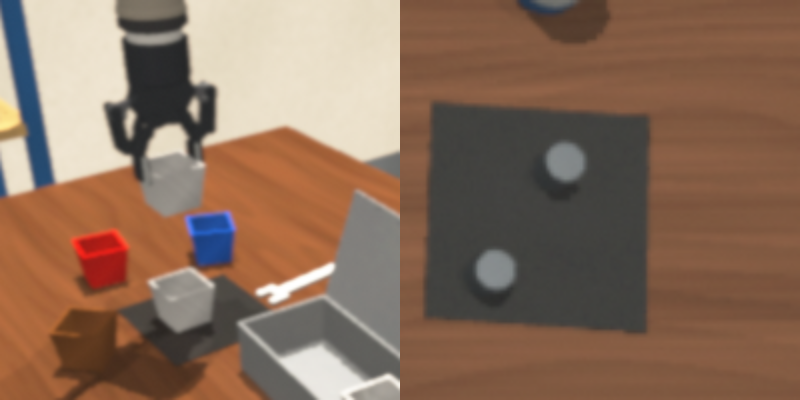

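Emit:
{"fn": "servo_tool", "kwargs": {"steps": [[[1, -0.2, 0.05, 0, 0], [1, -0.4, 0.07, 0, 0], [1, -0.4, 0.07, 0, 0], [1, -0.4, 0.07, 0, 0], [1, -0.4, 0.07, 0, 0], [1, -0.4, 0.07, 0, 0], [1, -0.4, 0.07, 0, 0], [1, -0.4, 0.07, 0, 0], [1, -0.4, 0.07, 0, 0], [1, -0.32, 0.05, 0, 0], [1, 0, 0, 0, 0.0106], [1, 0, 0, 0, 0], [1, 0, 0, 0.2, 0], [1, 0, 0, 0.25, 0], [1, 0, 0, 0.25, 0], [1, 0, 0, 0, 0]]]}}

```text
time: 16.6
tcp_pos: [0.479, 0.02, 0.1371]
tcp_rot: [0.73, 0.684, -0.002, -0.003]
force: [0.3, 0.7, -0.5]
opening: 0.0613
gripper_force: 65.7
```

Emit:
{"fn": "servo_tool", "kwargs": {"steps": [[[1, 0, 0.015, 0.2, 0], [1, 0, 0, 0.2, 0], [1, 0, 0, 0.2, 0], [1, 0, 0, 0.2, 0], [1, 0, 0, 0.2, 0], [1, 0, 0, 0.15, 0], [1, 0, 0, 0.1, 0], [1, 0, 0, 0.06, 0], [1, 0, 0, 0.04, 0], [1, 0, 0, 0.03, 0], [1, 0, 0, 0, 0]]]}}

```text
time: 17.7
tcp_pos: [0.4825, 0.0196, 0.0364]
tcp_rot: [0.73, 0.683, 0.0, 0.0]
force: [0.1, 0.6, -1.5]
opening: 0.0615
gripper_force: 65.7
```

Release, retreat, and return to the last tin.

Emit:
{"fn": "servo_tool", "kwargs": {"steps": [[[1, 0, 0, 0.02, 0], [1, 0, 0, 0, 0], [-0.65, 0, 0, 0, 0], [-0.65, 0, 0, 0, 0], [-0.65, 0, 0, 0, 0], [-0.65, 0, 0, 0, 0], [-0.65, 0, 0, -0.05, 0], [-0.65, 0, 0, -0.1, 0], [-0.65, 0, 0, -0.2, 0], [-0.65, 0, 0, -0.3, 0], [-1, 0, 0, -0.4, 0], [-1, 0, 0, -0.4, 0], [-1, 0, 0, -0.4, 0], [-1, 0, 0, -0.1, 0], [-1, 0, 0, 0, 0]]]}}

```text
time: 19.2
tcp_pos: [0.483, 0.0196, 0.1824]
tcp_rot: [0.73, 0.683, 0.001, 0.001]
force: [0.4, -0.0, -0.3]
opening: 0.0853
gripper_force: 0.0
```

Emit:
{"fn": "servo_tool", "kwargs": {"steps": [[[-1, 0.2, 0, 0, -0.0053], [-1, 0.4, -0.07, 0, -0.0053], [-1, 0.4, -0.07, 0, 0], [-1, 0.4, -0.07, 0, 0], [-1, 0.4, -0.07, 0, 0], [-1, 0.4, -0.07, 0, 0], [-1, 0.4, -0.07, 0, 0], [-1, 0.4, -0.07, 0, 0], [-1, 0.4, -0.08, 0, 0], [-1, 0.32, -0.08, 0, 0], [-1, 0, 0, 0, 0], [-1, 0, 0, 0, 0]]]}}

```text
time: 20.4
tcp_pos: [0.4349, 0.2985, 0.1796]
tcp_rot: [0.707, 0.708, -0.001, -0.0]
force: [-0.0, -1.0, -0.9]
opening: 0.0853
gripper_force: 0.0
```

```bash
python3 - <<'E'
from h import *
im,c=snap('wrist','w6'); a,_=snap('top','t6'); 
g=cv2.cvtColor(im,cv2.COLOR_BGR2HSV); m=((g[:,:,2]>95)&(g[:,:,1]<60)).astype(np.uint8)
m[:,:200]=0;m[:,350:]=0;m[:130]=0;m[290:]=0
k=max(cv2.findContours(m,0,2)[0],key=cv2.contourArea); r=cv2.minAreaRect(k); print(r)
q=ray('wrist',cv2.boxPoints(r),.055,c); print(q.round(4),q.mean(0),bot.read_state()['tcp_pos'])
cv2.imwrite('pics/w6b.png',np.hstack([cv2.resize(im[100:300,175:375],(400,400),interpolation=2),cv2.resize(a[160:240,230:360],(400,400))]))
E
```

```text
((272.0, 220.5), (99.0, 76.0), 90.0)
[[0.398  0.3329 0.055 ]
 [0.4654 0.3331 0.055 ]
 [0.4687 0.2366 0.055 ]
 [0.3946 0.2364 0.055 ]] [0.43166682 0.28473156 0.055     ] [0.43553904 0.29777452 0.18019236]
```

View pics/w6b.png

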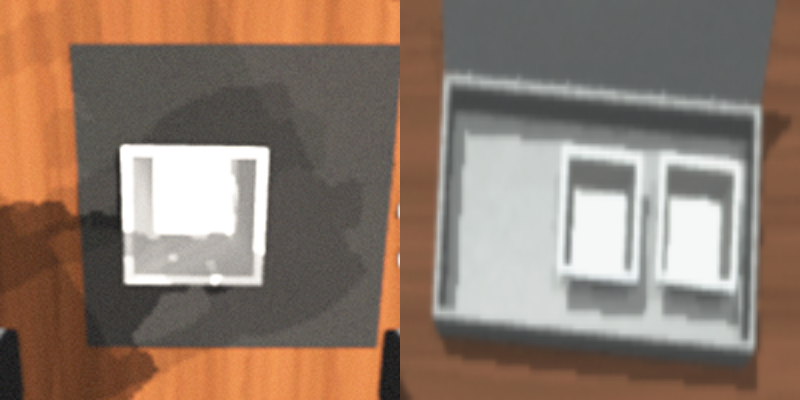

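```bash
python3 - <<'E'
from h import *
q=ray('wrist',[(235,172.5),(310,172.5),(306.5,243),(236.5,243)],.055); print(q.round(4),q.mean(0),bot.read_state()['tcp_pos'])
E
```

```text
[[0.3996 0.3309 0.055 ]
 [0.4663 0.3309 0.055 ]
 [0.4652 0.2638 0.055 ]
 [0.3985 0.2638 0.055 ]] [0.43241118 0.29736868 0.055     ] [0.43553904 0.29777452 0.18019236]
```

Emit:
{"fn": "servo_tool", "kwargs": {"steps": [[[-1, 0, -0.04, 0.1, 0], [-1, 0, 0, 0.25, 0], [-1, 0, 0, 0.25, 0], [-1, 0, 0, 0.25, 0], [-1, 0, 0, 0.25, 0], [-1, 0, 0, 0.25, 0], [-1, 0, 0, 0.25, 0], [-1, 0, 0, 0.2, 0], [-1, 0, 0, 0.12, 0], [-1, 0, 0, 0.06, 0], [-1, 0, 0, 0, 0], [1, 0, 0, 0, 0], [1, 0, 0, 0, 0], [1, 0, 0, 0, 0], [1, 0, 0, 0, 0], [1, 0, 0, 0, 0], [1, 0, 0, 0, 0]]]}}

```text
time: 22.2
tcp_pos: [0.4334, 0.299, 0.0336]
tcp_rot: [0.707, 0.707, 0.001, 0.0]
force: [-0.5, -1.4, 7.3]
opening: 0.0613
gripper_force: 65.3
```

Emit:
{"fn": "servo_tool", "kwargs": {"steps": [[[1, 0, 0, -0.1, 0], [1, 0, 0, -0.2, 0], [1, 0, 0, -0.3, 0], [1, 0, 0, -0.4, 0], [1, 0, 0, -0.4, 0], [1, 0, 0, -0.4, 0], [1, 0, 0, 0, 0], [1, -0.2, 0.06, 0, 0], [1, -0.4, 0.12, 0, 0], [1, -0.4, 0.12, 0, 0], [1, -0.4, 0.12, 0, 0], [1, -0.4, 0.12, 0, 0], [1, -0.4, 0.12, 0, 0], [1, -0.4, 0.08, 0, 0], [1, -0.03, 0, 0, 0.0106], [1, 0, 0, 0, 0], [1, 0, 0, 0, 0]]]}}

```text
time: 23.9
tcp_pos: [0.4875, 0.1011, 0.1666]
tcp_rot: [0.73, 0.684, -0.001, -0.001]
force: [-0.6, -0.5, -1.9]
opening: 0.0614
gripper_force: 65.5
```

Emit:
{"fn": "servo_tool", "kwargs": {"steps": [[[1, 0, 0, 0.2, 0], [1, 0, 0, 0.25, 0], [1, 0, 0, 0.25, 0], [1, 0, 0, 0.25, 0], [1, 0, 0, 0.25, 0], [1, 0, 0, 0.2, 0], [1, 0, 0, 0.15, 0], [1, 0, 0, 0.07, 0], [1, 0, 0, 0.05, 0], [1, 0, 0, 0.02, 0], [1, 0, 0, 0, 0]]]}}

```text
time: 25.0
tcp_pos: [0.4885, 0.1015, 0.0411]
tcp_rot: [0.73, 0.683, 0.0, 0.0]
force: [-0.1, -0.4, -1.0]
opening: 0.0617
gripper_force: 65.5
```

Emit:
{"fn": "servo_tool", "kwargs": {"steps": [[[1, 0, 0, 0.04, 0], [1, 0, 0, 0.01, 0], [-0.65, 0, 0, 0, 0], [-0.65, 0, 0, 0, 0], [-0.65, 0, 0, 0, 0], [-0.65, 0, 0, 0, 0], [-0.65, 0, 0, -0.05, 0], [-0.65, 0, 0, -0.1, 0], [-0.65, 0, 0, -0.2, 0], [-0.65, 0, 0, -0.3, 0], [-0.65, 0, 0, -0.4, 0], [-0.65, 0, 0, -0.4, 0], [-0.65, 0, 0, -0.4, 0], [-0.65, 0, 0, -0.3, 0], [-0.65, 0, 0, 0, 0]]]}}

```text
time: 26.5
tcp_pos: [0.49, 0.1016, 0.2021]
tcp_rot: [0.73, 0.683, 0.003, 0.002]
force: [0.8, 0.4, 0.2]
opening: 0.0703
gripper_force: 0.0
```

Emit:
{"fn": "servo_tool", "kwargs": {"steps": [[[-0.3, -0.2, 0, 0, -0.0053], [-0.3, -0.4, -0.07, 0, -0.0053], [-0.3, -0.4, -0.08, 0, 0], [-0.3, -0.4, -0.08, 0, 0], [-0.3, -0.4, -0.08, 0, 0], [-0.3, -0.4, -0.08, 0, 0], [-0.3, -0.4, -0.08, 0, 0], [-0.3, -0.4, -0.08, 0, 0], [-0.3, -0.4, -0.08, 0, 0], [-0.3, -0.4, -0.08, 0, 0], [-0.3, -0.4, -0.08, 0, 0], [-0.3, -0.4, -0.08, 0, 0], [-0.3, -0.3, -0.08, 0, 0], [-0.3, 0, 0, 0, 0], [-0.3, 0, 0, 0, 0]]]}}

```text
time: 28.0
tcp_pos: [0.4145, -0.2654, 0.1976]
tcp_rot: [0.708, 0.707, 0.0, -0.001]
force: [0.4, 0.3, 0.3]
opening: 0.0557
gripper_force: 0.0
```

```bash
python3 - <<'E'
from h import *
im,c=snap('wrist','w7'); a,_=snap('top','t7'); print(bot.read_state()['tcp_pos'])
cv2.imwrite('pics/w7b.png',np.hstack([cv2.resize(im,(400,400)),cv2.resize(a[160:240,230:360],(400,400))]))
E
```

```text
[ 0.41490597 -0.26472993  0.19792246]
```

View pics/w7b.png

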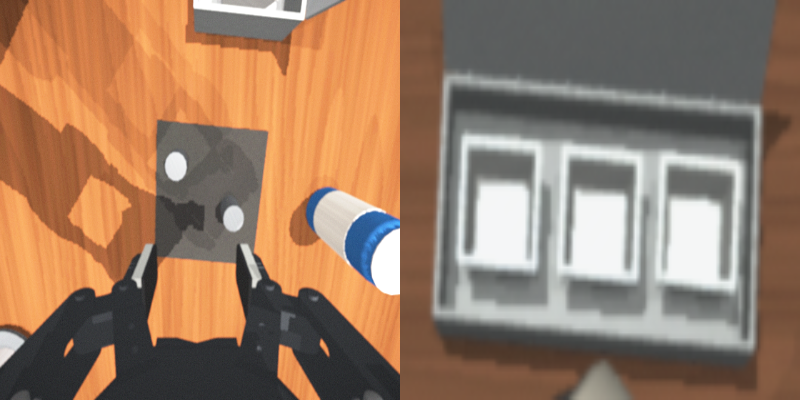

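Picture shows all three tins standing in the box; blank tops at about (245,173) and (326,228) in the wrist image, the oil can to the right.

```bash
cat > blanks.py <<'E'
from h import *
def blanks(im,c,z=.046,roi=(100,260,215,380)):
    g=cv2.cvtColor(im,cv2.COLOR_BGR2HSV); m=((g[:,:,2]>125)&(g[:,:,1]<70)).astype(np.uint8)
    y0,y1,x0,x1=roi; mm=m*0; mm[y0:y1,x0:x1]=m[y0:y1,x0:x1]
    mm=cv2.morphologyEx(mm,cv2.MORPH_OPEN,np.ones((3,3)))
    for k in cv2.findContours(mm,0,2)[0]:
        if cv2.contourArea(k)<80: continue
        e=cv2.fitEllipse(k); P=ray('wrist',e[0],z,c)[0]; r=ray('wrist',k[:,0,:],z,c); print(np.round(e[0],1),np.round(e[1],1),P.round(4),'ext',np.ptp(r,axis=0).round(4))
E
python3 -c "
from blanks import *
blanks(cv2.imread('pics/w7.png'),cam('wrist')); print(bot.read_state()['tcp_pos'])"
```

```text
[326.8 229.4] [28.5 30.1] [ 0.4682 -0.2937  0.046 ] ext [0.0311 0.0305 0.    ]
[245.7 174.2] [31.  31.4] [ 0.3859 -0.2368  0.046 ] ext [0.0305 0.0305 0.    ]
[ 0.41490597 -0.26472993  0.19792246]
```

Emit:
{"fn": "servo_tool", "kwargs": {"steps": [[[-0.3, -0.1, 0.18, 0, 0], [-0.3, -0.1, 0.18, 0, 0], [-0.3, -0.1, 0.18, 0, 0], [-0.3, -0.09, 0.17, 0, 0], [-0.3, 0, 0, 0.2, 0], [-0.3, 0, 0, 0.25, 0], [-0.3, 0, 0, 0.25, 0], [-0.3, 0, 0, 0.25, 0], [-0.3, 0, 0, 0.25, 0], [-0.3, 0, 0, 0.25, 0], [-0.3, 0, 0, 0.25, 0], [-0.3, 0, 0, 0.2, 0], [-0.3, 0, 0, 0.2, 0], [-0.3, 0, 0, 0.1, 0], [-0.3, 0, 0, 0.04, 0], [-0.3, 0, 0, 0, 0]]]}}

```text
time: 29.7
tcp_pos: [0.4684, -0.2946, 0.0303]
tcp_rot: [0.707, 0.707, 0.0, -0.0]
force: [0.1, 0.6, -0.1]
opening: 0.0555
gripper_force: 0.0
```

Emit:
{"fn": "servo_tool", "kwargs": {"steps": [[[1, 0, 0, 0, 0], [1, 0, 0, 0, 0], [1, 0, 0, 0, 0], [1, 0, 0, 0, 0], [1, 0, 0, 0, 0], [1, 0, 0, 0, 0]]]}}

```text
time: 30.3
tcp_pos: [0.4685, -0.2954, 0.0312]
tcp_rot: [0.707, 0.707, 0.0, 0.001]
force: [-1.3, 1.0, 7.3]
opening: 0.0274
gripper_force: 58.9
```

```bash
python3 - <<'E'
from h import *
a,_=snap('side','s8'); print(bot.read_state()['tcp_pos'])
cv2.imwrite('pics/s8c.png',cv2.resize(a[230:390,290:490],None,fx=3.5,fy=3.5,interpolation=2))
E
```

```text
[ 0.46856548 -0.29540374  0.03124393]
```

View pics/s8c.png

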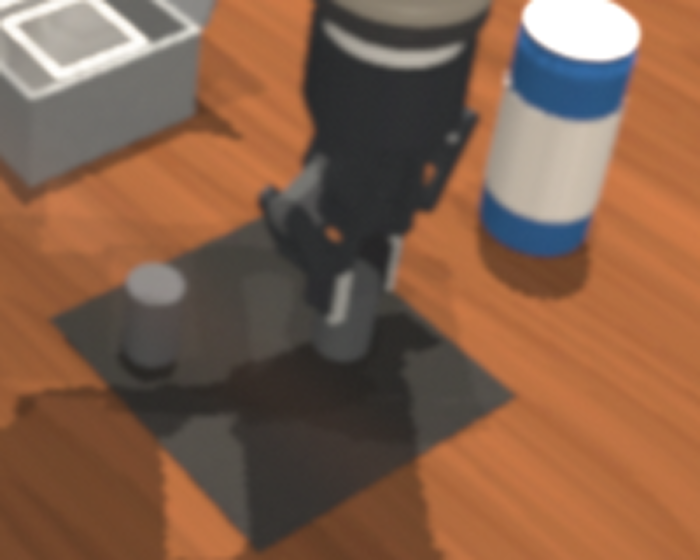

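```bash
python3 - <<'E'
from h import *
for dx in(-.015,-.025):
  print(proj('side',[(.4685+dx,-.2954,z) for z in(.01,.02,.03,.04)]).round(1).tolist())
E
```

```text
[[382.0, 326.9], [382.6, 323.0], [383.3, 319.1], [383.9, 315.1]]
[[378.1, 329.4], [378.7, 325.5], [379.4, 321.6], [380.0, 317.6]]
```

Emit:
{"fn": "servo_tool", "kwargs": {"steps": [[[0.1, 0, 0, 0, 0], [0.1, 0, 0, 0, 0], [0.1, 0, 0, -0.05, 0], [0.1, 0, 0, -0.05, 0], [0.1, 0, 0, 0, 0], [1, 0, 0, 0, 0], [1, 0, 0, 0, 0], [1, 0, 0, 0, 0], [1, 0, 0, 0, 0], [1, 0, 0, -0.05, 0], [1, 0, 0, -0.2, 0], [1, 0, 0, -0.4, 0], [1, 0, 0, -0.4, 0], [1, 0, 0, -0.4, 0], [1, 0, 0, 0, 0]]]}}

```text
time: 31.85
tcp_pos: [0.4699, -0.2963, 0.1504]
tcp_rot: [0.707, 0.707, 0.0, 0.004]
force: [0.6, -1.0, -2.2]
opening: 0.0266
gripper_force: 59.5
```

Emit:
{"fn": "servo_tool", "kwargs": {"steps": [[[1, 0.2, 0.02, 0, 0.005], [1, 0.4, 0.02, 0, 0.005], [1, 0.4, 0.02, 0, 0], [1, 0.4, 0.02, 0, 0], [1, 0.4, 0.02, 0, 0], [1, 0.4, 0.02, 0, 0], [1, 0.4, 0.02, 0, 0], [1, 0.4, 0.02, 0, 0], [1, 0.15, 0, 0, 0], [1, 0, 0, 0, 0], [1, 0, 0, 0, 0]]]}}

```text
time: 32.95
tcp_pos: [0.4929, -0.0604, 0.146]
tcp_rot: [0.729, 0.685, -0.0, -0.0]
force: [0.5, 0.2, -2.7]
opening: 0.027
gripper_force: 59.4
```

Emit:
{"fn": "servo_tool", "kwargs": {"steps": [[[1, -0.01, -0.11, 0, 0], [1, 0, -0.11, 0, 0], [1, 0, 0, 0.2, 0], [1, 0, 0, 0.2, 0], [1, 0, 0, 0.2, 0], [1, 0, 0, 0.2, 0], [1, 0, 0, 0.15, 0], [1, 0, 0, 0.1, 0], [1, 0, 0, 0.05, 0], [1, 0, 0, 0, 0], [1, 0, 0, 0, 0]]]}}

```text
time: 34.05
tcp_pos: [0.4769, -0.0596, 0.0644]
tcp_rot: [0.729, 0.685, 0.0, 0.0]
force: [-0.7, -0.3, -1.9]
opening: 0.0265
gripper_force: 59.5
```

Emit:
{"fn": "servo_tool", "kwargs": {"steps": [[[1, 0, 0, 0.03, 0], [1, 0, 0, 0, 0], [0.1, 0, 0, 0, 0], [0.1, 0, 0, 0, 0], [0.1, 0, 0, 0, 0], [0.1, 0, 0, 0, 0], [0.1, 0, 0, -0.1, 0], [0.1, 0, 0, -0.3, 0], [0.1, 0, 0, -0.4, 0], [0.1, 0, 0, -0.4, 0], [0.1, 0, 0, -0.4, 0], [-0.3, 0, 0, -0.2, 0], [-0.3, 0, 0, 0, 0]]]}}

```text
time: 35.35
tcp_pos: [0.4779, -0.0598, 0.1995]
tcp_rot: [0.729, 0.685, 0.001, 0.002]
force: [0.2, 1.0, -0.1]
opening: 0.0551
gripper_force: 0.0
```

Emit:
{"fn": "servo_tool", "kwargs": {"steps": [[[-0.3, -0.2, -0.1, 0, -0.005], [-0.3, -0.4, -0.15, 0, -0.005], [-0.3, -0.4, -0.15, 0, 0], [-0.3, -0.4, -0.15, 0, 0], [-0.3, -0.4, -0.15, 0, 0], [-0.3, -0.4, -0.15, 0, 0], [-0.3, -0.1, 0, 0, 0], [-0.3, 0, 0, 0, 0], [-0.3, 0, 0, 0, 0]]]}}

```text
time: 36.25
tcp_pos: [0.411, -0.2303, 0.1962]
tcp_rot: [0.707, 0.707, 0.0, -0.001]
force: [-0.1, 0.1, -0.1]
opening: 0.0556
gripper_force: 0.0
```

```bash
python3 - <<'E'
from blanks import *
im,c=snap('wrist','w9'); a,_=snap('top','t9'); print(bot.read_state()['tcp_pos'])
blanks(im,c,roi=(60,300,150,400))
cv2.imwrite('pics/w9b.png',np.hstack([cv2.resize(im,(400,400)),cv2.resize(a[160:240,230:360],(400,400))]))
E
```

```text
[ 0.41125663 -0.22999027  0.1965175 ]
[197.2 279.2] [11.5 68. ] [ 0.3269 -0.3155  0.046 ] ext [0.033  0.0512 0.    ]
[350.5 274.3] [12.3 64.4] [ 0.4918 -0.3095  0.046 ] ext [0.0341 0.0523 0.    ]
[250.7 207.5] [24.5 29.8] [ 0.3863 -0.2355  0.046 ] ext [0.0283 0.026  0.    ]
[384.4  63.1] [  7.6 144.7] [ 0.5075 -0.1034  0.046 ] ext [0.0687 0.0064 0.    ]
```

View pics/w9b.png

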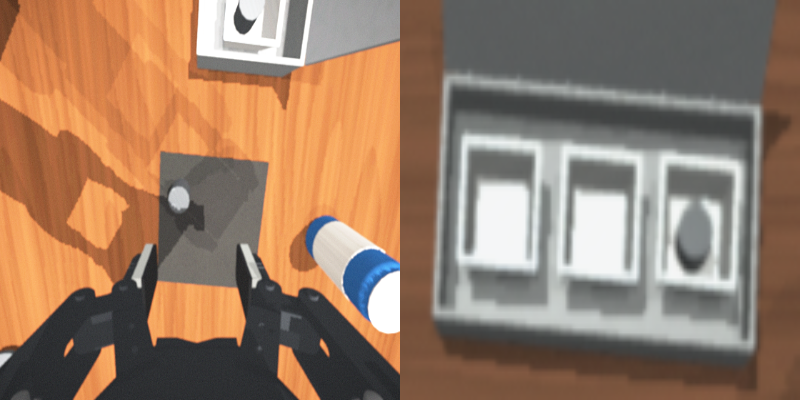

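The view shows blank 1 standing in the right-hand tin, and the last blank at (251,207) in the wrist image, unmoved. (All 14 views are used; from here on I check numerically.)

Emit:
{"fn": "servo_tool", "kwargs": {"steps": [[[-0.3, -0.045, -0.17, 0, 0], [-0.3, -0.04, -0.165, 0, 0], [-0.3, 0, 0, 0.2, 0], [-0.3, 0, 0, 0.25, 0], [-0.3, 0, 0, 0.25, 0], [-0.3, 0, 0, 0.25, 0], [-0.3, 0, 0, 0.25, 0], [-0.3, 0, 0, 0.25, 0], [-0.3, 0, 0, 0.25, 0], [-0.3, 0, 0, 0.2, 0], [-0.3, 0, 0, 0.15, 0], [-0.3, 0, 0, 0.06, 0], [-0.3, 0, 0, 0, 0], [1, 0, 0, 0, 0], [1, 0, 0, 0, 0], [1, 0, 0, 0, 0], [1, 0, 0, 0, 0], [1, 0, 0, 0, 0], [1, 0, 0, 0, 0]]]}}

```text
time: 38.25
tcp_pos: [0.3862, -0.2379, 0.0395]
tcp_rot: [0.707, 0.707, 0.0, 0.001]
force: [-1.5, 0.7, 5.0]
opening: 0.0265
gripper_force: 58.7
```

Emit:
{"fn": "servo_tool", "kwargs": {"steps": [[[1, 0, 0, -0.05, 0], [1, 0, 0, -0.2, 0], [1, 0, 0, -0.4, 0], [1, 0, 0, -0.4, 0], [1, 0, 0, -0.4, 0], [1, 0, 0, -0.1, 0], [1, 0, 0, 0, 0]]]}}

```text
time: 38.95
tcp_pos: [0.3863, -0.2378, 0.1555]
tcp_rot: [0.707, 0.707, 0.0, 0.001]
force: [-0.1, 0.9, -3.1]
opening: 0.0263
gripper_force: 59.5
```

Emit:
{"fn": "servo_tool", "kwargs": {"steps": [[[1, 0.2, 0.07, 0, 0], [1, 0.4, 0.15, 0, 0], [1, 0.4, 0.15, 0, 0], [1, 0.4, 0.15, 0, 0], [1, 0.4, 0.15, 0, 0], [1, 0.4, 0.15, 0, 0], [1, 0.4, 0.15, 0, 0], [1, 0.4, 0.15, 0, 0], [1, 0.35, 0.13, 0, 0], [1, 0.08, 0.03, 0, 0], [1, 0, 0, 0, 0], [1, 0, 0, 0, 0]]]}}

```text
time: 40.15
tcp_pos: [0.4811, 0.0192, 0.1538]
tcp_rot: [0.707, 0.707, -0.001, -0.001]
force: [0.2, -0.4, -2.1]
opening: 0.0263
gripper_force: 59.5
```

Emit:
{"fn": "servo_tool", "kwargs": {"steps": [[[1, 0, 0.01, 0.2, 0], [1, 0, 0, 0.25, 0], [1, 0, 0, 0.25, 0], [1, 0, 0, 0.2, 0], [1, 0, 0, 0.15, 0], [1, 0, 0, 0.1, 0], [1, 0, 0, 0.05, 0], [1, 0, 0, 0, 0], [1, 0, 0, 0, 0]]]}}

```text
time: 41.05
tcp_pos: [0.483, 0.0196, 0.0652]
tcp_rot: [0.707, 0.707, 0.0, 0.0]
force: [-0.0, 0.3, -2.9]
opening: 0.0263
gripper_force: 59.6
```

Emit:
{"fn": "servo_tool", "kwargs": {"steps": [[[1, 0, 0, 0.04, 0], [1, 0, 0, 0, 0], [0.1, 0, 0, 0, 0], [0.1, 0, 0, 0, 0], [0.1, 0, 0, 0, 0], [0.1, 0, 0, 0, 0], [0.1, 0, 0, -0.1, 0], [0.1, 0, 0, -0.3, 0], [0.1, 0, 0, -0.4, 0], [0.1, 0, 0, -0.4, 0], [0.1, 0, 0, -0.4, 0], [0.5, 0, 0, -0.4, 0], [1, 0, 0, -0.4, 0], [1, 0, 0, -0.4, 0], [1, 0, 0, -0.2, 0], [1, 0, 0, 0, 0], [1, 0, 0, 0, 0]]]}}

```text
time: 42.75
tcp_pos: [0.4823, 0.0198, 0.2865]
tcp_rot: [0.707, 0.707, -0.0, -0.0]
force: [0.7, 0.4, -0.4]
opening: -0.0001
gripper_force: 0.0
```

```bash
python3 - <<'E'
from blanks import *
w,c=snap('wrist','w10'); a,_=snap('top','t10'); s,_=snap('side','s10'); print(bot.read_state()['tcp_pos'])
# blanks still on the mat in the top view (compare with bare-mat grey)
g=cv2.cvtColor(a,cv2.COLOR_BGR2GRAY)
for x,y in[(419,209),(398,241)]: print('mat',g[y-4:y+5,x-4:x+5].mean())
# lid free edge: expected side-view & top-view lines for angles
h=np.array([.5822-.1+.0615-.0*0,.0]);
yd=np.array([.0665,.9978]); xd=np.array([.9978,-.0665]); H=np.array([.4822,.0196])+.0615*xd
for th in(1.8,1.9,2.0,2.1):
    E=[[*(H-xd*.138*np.cos(th)+yd*v),.066+.138*np.sin(th)] for v in(-.129,0,.129)]
    print(th,np.round(E[1],3),proj('top',E).round(0).tolist(),proj('side',E).round(0).tolist())
m=np.abs(a.astype(int)-[0,0,0]).max(2)
for x in(250,265,330,345): print(x,[int(v) for v in g[130:180:2,x]])
E
```

```text
[0.48205048 0.01976585 0.28559767]
mat 65.82716049382717
mat 64.69135802469135
1.8 [0.575 0.013 0.2  ] [[355.0, 153.0], [298.0, 150.0], [242.0, 147.0]] [[365.0, 178.0], [325.0, 154.0], [292.0, 135.0]]
1.9 [0.588 0.013 0.197] [[355.0, 148.0], [299.0, 145.0], [242.0, 142.0]] [[370.0, 178.0], [330.0, 154.0], [297.0, 135.0]]
2.0 [0.601 0.012 0.191] [[355.0, 144.0], [299.0, 140.0], [243.0, 137.0]] [[374.0, 179.0], [335.0, 155.0], [301.0, 136.0]]
2.1 [0.613 0.011 0.185] [[355.0, 139.0], [299.0, 136.0], [243.0, 133.0]] [[379.0, 180.0], [339.0, 156.0], [306.0, 137.0]]
250 [109, 107, 109, 108, 103, 114, 174, 101, 98, 99, 98, 99, 98, 97, 97, 99, 98, 99, 98, 99, 99, 99, 115, 163, 74]
265 [188, 190, 190, 189, 186, 183, 177, 170, 163, 156, 146, 133, 93, 89, 90, 93, 213, 216, 217, 217, 218, 218, 218, 218, 217]
330 [235, 236, 235, 229, 220, 212, 199, 189, 181, 169, 156, 142, 121, 103, 104, 115, 85, 76, 76, 66, 138, 161, 165, 169, 173]
345 [221, 211, 213, 202, 185, 164, 148, 125, 103, 94, 79, 63, 55, 50, 70, 93, 97, 92, 89, 90, 90, 96, 97, 98, 97]
```

Emit:
{"fn": "servo_tool", "kwargs": {"steps": [[[1, -0.06, 0.3, 0, 0], [1, 0, 0.4, 0, 0], [1, 0, 0.4, 0, 0], [1, 0, 0.4, 0, 0], [1, 0, 0.4, 0, 0], [1, 0, 0.14, 0, 0], [1, 0, 0, 0, 0], [1, 0, 0, 0.2, 0], [1, 0, 0, 0.2, 0], [1, 0, 0, 0.2, 0], [1, 0, 0, 0.2, 0], [1, 0, 0, 0.2, 0], [1, 0, 0, 0.2, 0], [1, 0, 0, 0.2, 0], [1, 0, 0, 0.2, 0], [1, 0, 0, 0, 0]]]}}

```text
time: 44.5
tcp_pos: [0.6334, 0.0154, 0.1643]
tcp_rot: [0.707, 0.707, -0.002, -0.002]
force: [-0.7, 0.5, 0.5]
opening: -0.0002
gripper_force: 0.0
```

```bash
python3 - <<'E'
from h import *
s=bot.read_state(); print(s['tcp_pos'],s['force'])
a,_=snap('top','t11')
# blanks in tins: dark spot at each tin mouth, top view
g=cv2.cvtColor(a,cv2.COLOR_BGR2GRAY)
for n,p in dict(A=(.4766,-.0605),B=(.4822,.0196),C=(.488,.0995)).items():
    for z in(.0535,.0075): u=proj('top',[*p,z])[0].astype(int); print(n,z,u,g[u[1]-3:u[1]+4,u[0]-3:u[0]+4].mean().round())
E
```

```text
[0.63340676 0.01538699 0.16428875] [-0.72171076  0.49560889  0.47396738]
A 0.0535 [326 204] 125.0
A 0.0075 [324 207] 123.0
B 0.0535 [294 202] 126.0
B 0.0075 [293 205] 134.0
C 0.0535 [262 200] 150.0
C 0.0075 [262 203] 138.0
```

```bash
python3 - <<'E'
from h import *
for n in('t9','t11'):
    g=cv2.cvtColor(cv2.imread(f'pics/{n}.png'),cv2.COLOR_BGR2GRAY)
    for y in(202,207): print(n,y,g[y,246:344:2].tolist())
g=cv2.cvtColor(cv2.imread('pics/s10.png'),cv2.COLOR_BGR2GRAY); b=cv2.cvtColor(cv2.imread('pics/s8.png'),cv2.COLOR_BGR2GRAY)
for nm,p in dict(A=(.4766,-.0605),B=(.4822,.0196),C=(.488,.0995)).items():
    u=proj('side',[*p,.0535])[0].astype(int); print(nm,u,g[u[1]-8:u[1]+9:2,u[0]].tolist(),b[u[1]-8:u[1]+9:2,u[0]].tolist())
E
```

```text
t9 202 [113, 149, 222, 105, 168, 246, 246, 246, 246, 246, 246, 246, 245, 159, 229, 126, 134, 187, 240, 135, 186, 246, 246, 246, 246, 246, 246, 246, 242, 133, 221, 177, 127, 173, 238, 145, 242, 245, 166, 137, 133, 141, 225, 245, 178, 121, 218, 169, 103]
t9 207 [116, 170, 206, 101, 192, 246, 246, 246, 246, 246, 246, 246, 242, 158, 222, 123, 167, 191, 242, 116, 240, 246, 246, 246, 246, 246, 246, 246, 233, 132, 238, 154, 175, 180, 239, 147, 217, 111, 136, 136, 136, 135, 139, 241, 164, 125, 237, 151, 95]
t11 202 [105, 139, 218, 103, 158, 245, 181, 138, 151, 162, 167, 169, 144, 127, 106, 90, 90, 88, 87, 87, 88, 88, 90, 89, 91, 97, 107, 121, 143, 165, 181, 182, 178, 172, 166, 159, 150, 142, 129, 114, 119, 138, 153, 235, 247, 215, 122, 109, 156]
t11 207 [108, 169, 206, 99, 178, 246, 142, 99, 74, 72, 76, 89, 140, 162, 183, 192, 193, 194, 195, 196, 195, 195, 195, 195, 193, 191, 179, 167, 145, 111, 87, 80, 77, 77, 83, 122, 146, 141, 129, 112, 129, 139, 138, 141, 243, 231, 133, 107, 178]
A [310 241] [161, 161, 151, 139, 154, 158, 128, 92, 224] [178, 177, 174, 170, 173, 171, 167, 175, 245]
B [289 223] [159, 153, 149, 131, 126, 126, 107, 141, 229] [184, 175, 175, 171, 173, 172, 171, 207, 245]
C [271 207] [178, 160, 159, 154, 156, 157, 165, 216, 162] [200, 178, 176, 172, 173, 173, 186, 244, 183]
```

Emit:
{"fn": "servo_tool", "kwargs": {"steps": [[[1, 0, -0.1, 0, 0], [1, 0, -0.1, 0, 0], [1, 0, -0.1, 0, 0], [1, 0, -0.1, 0, 0], [1, 0, -0.1, 0, 0], [1, 0, -0.1, 0, 0], [1, 0, -0.1, 0, 0], [1, 0, 0, 0, 0]]]}}

```text
time: 45.35
tcp_pos: [0.582, 0.0152, 0.1669]
tcp_rot: [0.707, 0.707, -0.0, -0.0]
force: [0.8, 0.2, 1.2]
opening: 0.0003
gripper_force: 0.2
```

Emit:
{"fn": "servo_tool", "kwargs": {"steps": [[[1, 0, -0.085, 0, 0], [1, 0, -0.085, 0, 0], [1, 0, -0.085, 0, 0], [1, 0, -0.0875, 0.007, 0], [1, 0, -0.0875, 0.007, 0], [1, 0, -0.0875, 0.007, 0], [1, 0, -0.0875, 0.007, 0], [1, 0, 0, 0, 0]]]}}

```text
time: 46.15
tcp_pos: [0.5362, 0.0151, 0.1642]
tcp_rot: [0.707, 0.707, -0.001, -0.001]
force: [-0.2, 0.3, 0.5]
opening: -0.0
gripper_force: 0.0
```

Emit:
{"fn": "servo_tool", "kwargs": {"steps": [[[1, 0, -0.083, 0.03, 0], [1, 0, -0.083, 0.03, 0], [1, 0, -0.083, 0.03, 0], [1, 0, -0.083, 0.03, 0], [1, 0, -0.07, 0.05, 0], [1, 0, -0.07, 0.05, 0], [1, 0, -0.07, 0.05, 0], [1, 0, -0.07, 0.05, 0], [1, 0, 0, 0, 0]]]}}

```text
time: 47.05
tcp_pos: [0.4906, 0.0153, 0.1399]
tcp_rot: [0.707, 0.707, -0.001, -0.001]
force: [-0.4, 0.2, 0.2]
opening: 0.0002
gripper_force: 0.0
```

```bash
python3 - <<'E'
from h import *
s=bot.read_state(); print(s['tcp_pos'],s['force'])
a,_=snap('side','s12'); g=cv2.cvtColor(a,cv2.COLOR_BGR2GRAY).astype(int)
b=cv2.cvtColor(cv2.imread('pics/s10.png'),cv2.COLOR_BGR2GRAY).astype(int)
yd=np.array([.0665,.9978]); xd=np.array([.9978,-.0665]); H=np.array([.4822,.0196])+.0615*xd
for d in(75,60,50,45,40,30):
    th=np.radians(d); E=[[*(H-xd*r*np.cos(th)-yd*.128),.066+r*np.sin(th)] for r in(.03,.06,.09,.12,.138)]
    u=proj('side',E).astype(int); print(d,u.tolist(),[(int(g[y-1:y+2,x-1:x+2].mean()),int(b[y-1:y+2,x-1:x+2].mean())) for x,y in u])
E
```

```text
[0.49060335 0.01529524 0.13989921] [-0.41485441  0.23248001  0.17500492]
75 [[345, 227], [343, 217], [341, 206], [339, 194], [337, 187]] [(121, 128), (130, 127), (99, 127), (127, 128), (127, 128)]
60 [[342, 230], [337, 222], [332, 213], [326, 204], [323, 198]] [(127, 128), (121, 127), (130, 117), (127, 127), (131, 127)]
50 [[340, 232], [334, 225], [326, 219], [319, 212], [314, 208]] [(102, 159), (117, 130), (113, 122), (123, 116), (148, 116)]
45 [[340, 233], [332, 227], [324, 222], [316, 216], [310, 213]] [(98, 168), (96, 161), (96, 139), (96, 132), (97, 106)]
40 [[339, 234], [330, 229], [322, 225], [313, 221], [307, 218]] [(95, 150), (96, 105), (96, 94), (96, 95), (96, 100)]
30 [[338, 236], [328, 234], [318, 232], [307, 230], [301, 229]] [(95, 100), (95, 95), (125, 208), (109, 209), (142, 156)]
```

Emit:
{"fn": "servo_tool", "kwargs": {"steps": [[[1, 0, -0.045, 0.053, 0], [1, 0, -0.045, 0.053, 0], [1, 0, -0.045, 0.053, 0], [1, 0, -0.045, 0.053, 0], [1, 0, -0.045, 0.053, 0], [1, 0, -0.025, 0.052, 0], [1, 0, -0.025, 0.052, 0], [1, 0, -0.025, 0.052, 0], [1, 0, -0.025, 0.052, 0], [1, 0, -0.025, 0.052, 0]]]}}

```text
time: 48.1
tcp_pos: [0.4655, 0.0153, 0.1009]
tcp_rot: [0.707, 0.707, 0.0, -0.0]
force: [-0.4, 0.8, 1.8]
opening: -0.0002
gripper_force: 0.8
```

Emit:
{"fn": "servo_tool", "kwargs": {"steps": [[[1, 0, -0.02, 0.03, 0], [1, 0, -0.01, 0.03, 0], [1, 0, -0.01, 0.03, 0], [1, 0, -0.01, 0.03, 0], [1, 0, -0.01, 0.03, 0], [1, 0, 0, 0.03, 0], [1, 0, 0, 0.03, 0]]]}}

```text
time: 48.8
tcp_pos: [0.4606, 0.0152, 0.0853]
tcp_rot: [0.707, 0.707, -0.0, -0.0]
force: [-1.5, -0.0, 1.8]
opening: 0.0003
gripper_force: 0.7
```

Emit:
{"fn": "servo_tool", "kwargs": {"steps": [[[1, 0, 0, 0.03, 0], [1, 0, 0, 0.03, 0], [1, 0, 0, 0.03, 0], [1, 0, 0, 0.03, 0], [1, 0, 0, 0.02, 0], [1, 0, 0, 0.02, 0], [1, 0, 0, 0, 0]]]}}

```text
time: 49.5
tcp_pos: [0.4612, 0.0152, 0.0734]
tcp_rot: [0.707, 0.707, 0.0, 0.0]
force: [0.4, -0.1, -0.5]
opening: 0.0003
gripper_force: 0.0
```

Emit:
{"fn": "servo_tool", "kwargs": {"steps": [[[1, 0, 0, 0.015, 0], [1, 0, 0, 0.015, 0], [1, 0, 0, 0, 0]]]}}

```text
time: 49.8
tcp_pos: [0.4613, 0.0152, 0.0715]
tcp_rot: [0.707, 0.707, 0.0, 0.0]
force: [-0.8, -0.1, 3.8]
opening: 0.0001
gripper_force: 1.9
```

Emit:
{"fn": "servo_tool", "kwargs": {"steps": [[[1, 0, 0, 0.015, 0], [1, 0, 0, 0, 0]]]}}

```text
time: 50.0
tcp_pos: [0.4614, 0.0152, 0.0714]
tcp_rot: [0.707, 0.707, 0.0, 0.0]
force: [-4.2, 0.4, 17.1]
opening: -0.0001
gripper_force: 8.0
```

Emit:
{"fn": "servo_tool", "kwargs": {"steps": [[[1, 0, 0, 0.015, 0], [1, 0, 0, 0, 0]]]}}

```text
time: 50.2
tcp_pos: [0.4614, 0.0152, 0.0713]
tcp_rot: [0.707, 0.707, 0.001, 0.001]
force: [-8.4, 0.4, 27.8]
opening: -0.0002
gripper_force: 13.9
```

Emit:
{"fn": "servo_tool", "kwargs": {"steps": [[[1, 0, 0, 0.015, 0], [1, 0, 0, 0, 0]]]}}

```text
time: 50.4
tcp_pos: [0.4615, 0.0152, 0.0713]
tcp_rot: [0.707, 0.707, 0.001, 0.001]
force: [-11.6, -0.1, 40.1]
opening: 0.0001
gripper_force: 19.9
```

Emit:
{"fn": "servo_tool", "kwargs": {"steps": [[[1, 0, 0, -0.04, 0], [1, 0, 0, -0.05, 0], [1, 0, 0, -0.2, 0], [1, 0, 0, -0.4, 0], [1, 0, 0, -0.4, 0], [1, 0, 0, -0.4, 0], [1, 0, 0, -0.4, 0], [1, 0, 0, -0.2, 0], [1, 0.4, -0.2, 0, 0], [1, 0.4, -0.2, 0, 0], [1, 0.4, -0.2, 0, 0], [1, 0.4, -0.2, 0, 0], [1, 0.4, -0.2, 0, 0], [1, 0.4, -0.2, 0, 0], [1, 0.3, -0.2, 0, 0], [1, 0, 0, 0, 0]]]}}

```text
time: 52.0
tcp_pos: [0.3545, 0.2196, 0.2245]
tcp_rot: [0.706, 0.708, -0.0, -0.001]
force: [0.5, -0.4, 0.1]
opening: -0.0005
gripper_force: 0.0
```

```bash
python3 - <<'E'
from h import *
s=bot.read_state(); print(s['time'],s['tcp_pos'],s['force'])
a,_=snap('top','t13'); d,_=snap('side','s13')
hs=cv2.cvtColor(a,cv2.COLOR_BGR2HSV); m=((hs[:,:,1]<70)&(hs[:,:,2]>60)).astype(np.uint8); m[:,:230]=0;m[:,365:]=0;m[:150]=0;m[260:]=0
k=max(cv2.findContours(m,0,2)[0],key=cv2.contourArea); r=cv2.minAreaRect(k); q=ray('top',cv2.boxPoints(r),.071)
print('lid',r,q.round(3)[:,:2].tolist(),np.linalg.norm(q-np.roll(q,1,0),axis=1).round(3))
# bystanders and look-alikes, difference from first frame
b=cv2.imread('pics/top0.png')
for n,(x0,x1,y0,y1) in dict(wrench=(180,210,112,186),can=(400,442,122,168),blue=(112,152,158,198),red=(96,134,222,258),brown=(166,210,260,302),mat=(375,448,188,260)).items():
    print(n,(cv2.absdiff(a,b)[y0:y1,x0:x1].max(2)>40).sum())
E
```

```text
52.0 [0.35452944 0.21961024 0.22445467] [ 0.48478636 -0.40543178  0.06600932]
lid ((294.0264892578125, 203.84597778320312), (105.8382568359375, 58.80812454223633), 3.7517290115356445) [[0.412, 0.156], [0.56, 0.147], [0.54, -0.117], [0.393, -0.103]] [0.259 0.149 0.265 0.148]
wrench 2
can 0
blue 0
red 12
brown 689
mat 211
```

```bash
python3 -c "
from cell import bot
print(bot.hand_in())"
```

```text
the job is handed in; nothing more can be done
None
```

The job is handed in at 52 s with all three tins upright in the box, a blank in two of them (two were on the bench), and the lid pressed fully closed. The wrench and oil can are unmoved. My last check was numbers only because all 14 views were used. It could not confirm the brown look-alike, as pixels there changed (probably the arm's shadow), though nothing was moved near it.

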